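# Shut and jam the two dressing stopcocks

### The job

Close down the shoe-dressing bench: stand both dressing bottles upright on the steel tray, out of the way of the handles, and shut both stopcocks by pressing each handle down and turning it clockwise, still pressing, until it lies across its pipe over the white marks, so that the tapered plug stays down and shut when you let go. Do not knock a bottle over, and leave the shoes and everything else on the bench where they are.

Things in the scene. Friction and masses are not known exactly. Their poses are not given: they have to be found in the camera images.
- red_valve (a point): Top centre of the red cock's fixed brass valve body (60 mm across, 80 mm high; 2 white marks on it, along y). z: the plug's axis, up. x: along the pipe, to the fixed canister (89 mm across, 152 mm high, its axis 130 mm along +x); the pipe ends 52 mm along -x. Foot plate 66 mm wide (y). Shut, the handle lies along y, over the marks.
- red_grip (a point): Centre of the red handle bar on the steel plug: 100 mm long (x), 14 mm thick (y), 26 mm high, level, centred on the plug's axis, 119 mm above the table when the plug is up; moves with it. Below it a stem 18 mm across, down to the plug's head (38 mm across) at 94 mm. Grasp it across its thickness from above.
- red_handle (a joint): Turn of the handle, rad: 0 = open, at the start (bar 20 degrees clockwise of the valve's x), growing clockwise from above; 1.22 = shut, straight across the pipe; stop at 1.40 (a little past the marks does no harm). A light spring (0.05 Nm) swings it back to 0 when let go, unless the plug is jammed in its taper; it then gives back about 0.1 rad. Pressed down, turning takes 0.25 Nm.
- red_stem (a joint): How far the plug is pressed down, m: 0 = up, loose; the taper bites from 4 mm; home at about 7 mm, with 10 to 15 N. Kept pressed while it is turned, it jams: let go, it stays turned, and down but for 1 or 2 mm. Turned without being held down, it works up and springs back open. Press, then turn still pressing, or both at once.
- tan_bottle_mid (a point): Centre of the tan dressing bottle, loose, upright, about 220 g: body 53 mm across, straight up to 108 mm, white cap 31 mm across, 150 mm high in all; this point is 75 mm above its base, z up. It starts on the table about 68 mm from the red plug's axis, to that valve's +y, in the way of the handle's swing.
- blue_valve (a point): Top centre of the blue cock's fixed brass valve body (60 mm across, 80 mm high; 2 white marks on it, along y). z: the plug's axis, up. x: along the pipe, to the fixed canister (89 mm across, 152 mm high, its axis 130 mm along +x); the pipe ends 52 mm along -x. Foot plate 66 mm wide (y). Shut, the handle lies along y, over the marks.
- blue_grip (a point): Centre of the blue handle bar on the steel plug: 100 mm long (x), 14 mm thick (y), 26 mm high, level, centred on the plug's axis, 119 mm above the table when the plug is up; moves with it. Below it a stem 18 mm across, down to the plug's head (38 mm across) at 94 mm. Grasp it across its thickness from above.
- blue_handle (a joint): Turn of the handle, rad: 0 = open, at the start (bar 20 degrees clockwise of the valve's x), growing clockwise from above; 1.22 = shut, straight across the pipe; stop at 1.40 (a little past the marks does no harm). A light spring (0.05 Nm) swings it back to 0 when let go, unless the plug is jammed in its taper; it then gives back about 0.1 rad. Pressed down, turning takes 0.25 Nm.
- blue_stem (a joint): How far the plug is pressed down, m: 0 = up, loose; the taper bites from 4 mm; home at about 7 mm, with 10 to 15 N. Kept pressed while it is turned, it jams: let go, it stays turned, and down but for 1 or 2 mm. Turned without being held down, it works up and springs back open. Press, then turn still pressing, or both at once.
- black_bottle_mid (a point): Centre of the black dressing bottle, loose, upright, about 220 g: body 53 mm across, straight up to 108 mm, white cap 31 mm across, 150 mm high in all; this point is 75 mm above its base, z up. It starts on the table about 68 mm from the blue plug's axis, to that valve's -y, in the way of the handle's swing.
- tray: Fixed low steel tray, 110 mm (x) by 210 mm (y) outside, rim 12 mm high, wall and floor 4 mm thick (floor top 4 mm above the table); origin at the centre of its underside on the table. Both bottles fit side by side along y, 100 mm apart.
- left_shoe: Black slip-on shoe, 270 x 92 x 90 mm, toe to its -x; origin at the centre of its underside. Bystander, loose: leave it alone.
- wax_tin: Flat wax tin, 76 mm across, 29 mm high, yellow lid, between the two dispensers; origin at the centre of its underside. Bystander, loose: leave it alone.
- dauber: Round dauber with wooden knob, 42 mm across, 62 mm high, between tray and dispensers; origin at the centre of its underside. Bystander, loose: leave it alone.
- brush: Shoe brush, 175 x 52 x 42 mm; origin at the centre of its underside. Bystander, loose: leave it alone.
- cream_jar: Glass cream jar with red lid, 74 mm across, 76 mm high; origin at the centre of its underside. Bystander, loose: leave it alone.
- shoe_horn: Orange shoe horn, 180 x 36 x 10 mm, lying; origin at the centre of its underside. Bystander, loose: leave it alone.
- sponge_block: Yellow sponge block, 95 x 60 x 37 mm; origin at the centre of its underside. Bystander, loose: leave it alone.
Things that resemble listed ones, but are neither listed nor needed, are in the scene too. What is shaped like the part that bears tan_bottle_mid but green or purple is not meant.

How it is judged:
At the end, for the whole second after the job is handed in: Both handles stand turned at least 0.92 rad (1.22 is straight across the pipe, the stop is at 1.40) and both plugs stay at least 4.5 mm down; both bottles stand upright (within 0.15 rad) on the tray's floor, their axes within 45 mm of the tray's centre across and 95 mm along it (value of joint each of red_handle, blue_handle above 0.92 rad and value of joint each of red_stem, blue_stem above 0.0045 m and x of tan_bottle_mid in the frame of tray between -0.045 and 0.045 m and y of tan_bottle_mid in the frame of tray between -0.095 and 0.095 m and z of tan_bottle_mid in the frame of tray between 0.07 and 0.088 m and angle between each of tan_bottle_mid, black_bottle_mid's own z axis and vertical below 0.15 rad and x of black_bottle_mid in the frame of tray between -0.045 and 0.045 m and y of black_bottle_mid in the frame of tray between -0.095 and 0.095 m and z of black_bottle_mid in the frame of tray between 0.07 and 0.088 m); the robot touches nothing.
It fails at once if a bottle is knocked over (angle between any of tan_bottle_mid, black_bottle_mid's own z axis and vertical above 0.7 rad).
It fails at once if a bystander is moved by more than 40 mm (distance of any of left_shoe, wax_tin, dauber, brush, cream_jar, shoe_horn, sponge_block from where it was at the start of the episode above 0.04 m).
It also fails if it takes over 72 s, if anything falls off the work surface, if the arm or the gripper's body presses on something with over 40 N, if the wrist force passes 120 N, or if a joint passes its speed limit or range.

### The arm

A 6-joint arm with a two-finger parallel gripper is mounted at the origin on the work surface. World frame = base frame: x ahead of the robot, y to its left, z up, the work surface at z = 0. Lengths are in m, angles in rad, forces in N, time in s.
With the tool pointing down it reaches from about 0.425 to 0.95 m from the base axis. Payload 14.7 kg.
Tool frame: the origin (TCP) lies where the fingers leave the gripper's body, on its centre line; the fingertips stand 73 mm ahead of it and the grasp point (between the pads) lies 54 mm ahead of it (robot.tcp_to_grasp is the distance from the TCP to the grasp point, in m); z points along the fingers, x is the direction in which the jaws open and shut, and the axes are right-handed (so a half turn about z gives the same grasp; the last joint's range is limited). The gripper opens to 85 mm and grips with 20 to 120 N. Pads are 22 mm wide; open, the fingers measure 114 mm over their backs; the gripper's body (76 mm by 85 mm) begins 54 mm behind the grasp point. The pads swing forward as they close: fully open they stand 13 mm farther back than shut.
Start: joints at [1.109, 0.48, 1.596, -0, 1.065, -0.047], TCP at [0.262, 0.595, 0.304] pointing down, gripper open.
Joint ranges: [-2.75, 2.75], [-0.82, 2.05], [0.23, 2.67], [-1.56, 4.7], [0.09, 2.69], [-2.92, 2.92]. Speed limits (rad/s): [1.89, 1.89, 2.39, 3.01, 3.01, 3.01].

### API

Orientations are given as [roll, pitch, yaw] about the fixed x, y, z axes, in that order (R = Rz(yaw) Ry(pitch) Rx(roll)).
In Python, from workcell import robot gives the robot as it stands.
- The arm moves only by the tool carry_out, never from a script. Its argument "motion" is a list that holds one entry, the list of rows, each a list of 7 numbers: the finger opening in cm, from 0 to 8.54, then the shift along the world's x, y, z in cm, then the turn, a rotation vector about the world's x, y, z in degrees. In form: [[[hand, tx, ty, tz, wx, wy, wz], ...]]. A call has exactly 8 rows; each row shifts and turns the commanded pose from where the row before left it; what a row does not reach is not made up. A row lasts 1/8 s, in which the tool goes at most 62.5 mm and 10.7 degrees, less where a joint would pass 70% of its speed; a pose out of reach is approached as far as the arm can. A call is refused whole if a number of a shift passes 6.25 or a number of a turn 10.7, either way. A call with a gripper value outside its range is refused whole. The fingers move at their own pace and stop on an object; "grip_force" is the grip in N (left out, the last holds). Time passes only in rows, so rows that do not move let the fingers close, or fill a call up. It gives the time, the measured TCP pose, the force and the opening at its end, in the units of the state.
- robot.read_state(): the state, without advancing time (a new reading comes with each control period).
- robot.read_camera(name): name is "scene" or "top"; returns a dict with "frame" (400x640x3 uint8, blue, green, red), "mtx" (3x3 intrinsics, pixels), "k1" (the pictures are not rectified: a ray, as slopes to the right and down, at radius r is drawn at 1 + k1 r^2 times it, then the intrinsics apply), "R" (3x3) and "t" (3): a world point X has camera coordinates R X + t. Camera axes: x right, y down, z forward; pixel columns grow to the right and rows downward; lengths in m; the calibration is good to about 2 mm. A picture is of the moment at which its call begins. There is no depth.
- robot.sign_off(): hands the job in, once; it reports no verdict.
The state is a dict: "time_s": time; "joint_positions": joint angles; "joint_velocities": joint speeds; "tau": joint torques, N m; "tool_pos": TCP position; "tcp_rot": TCP orientation; "wrist_force": force on the tool from outside, world axes, zero at the start; "torque": the same for the moment, N m; "width": finger opening in m.
Only numpy, scipy, OpenCV 4.12 (cv2) and the standard library are available. Lean on these libraries where they do the work, as an engineer would, in place of code of your own. Each camera call takes 0.05 s, during which the arm holds its last target.

## Working session

There is one attempt and no reset: what is moved stays moved. The work goes in short steps, Python scripts to look and compute and a tool call to move; the robot and the scene stay as the last step left them, time stands still between calls to the robot, and variables do not carry over. Pictures are saved under pics/ and viewed, and the job is handed in when it is done.

Besides the shell and the picture viewer there is one more tool, called after "Call:" as name(argument=value, ...), one argument or row to a line, values as JSON. carry_out: Moves the arm, as the interface text tells. Its arguments: {"type":"object","properties":{"motion":{"type":"array"},"grip_force":{"type":"number"}},"required":["motion"]}

```bash
mkdir -p pics; ls; python3 - <<'E'
from workcell import robot
import cv2,numpy as np
for n in("scene","top"):
    c=robot.read_camera(n);cv2.imwrite(f"pics/{n}0.png",c["frame"])
    print(n,c["mtx"],c["k1"],c["R"],c["t"])
print(robot.read_state())
E
```

```text
pics
scene [[423.1772814    0.         318.21161439]
 [  0.         423.1772814  195.41320283]
 [  0.           0.           1.        ]] -0.06795182775597003 [[ 0.69110333  0.72275062 -0.00277881]
 [ 0.40275971 -0.3883107  -0.82885428]
 [-0.60013399  0.57170476 -0.55945765]] [-0.34418933 -0.12486122  1.55375271]
top [[400.8213352    0.         315.36061542]
 [  0.         400.8213352  195.66180689]
 [  0.           0.           1.        ]] 0.012385798468196828 [[ 0.02238309 -0.99973117  0.00604812]
 [-0.98784867 -0.0230469  -0.15370052]
 [ 0.15379859 -0.00253433 -0.98809897]] [0.00924777 0.50924534 1.32349524]
{'time_s': 0.1, 'joint_positions': array([ 1.10942062e+00,  4.80782372e-01,  1.59681087e+00,  3.96016855e-06,
        1.06509083e+00, -4.66045015e-02]), 'joint_velocities': array([-0.00105853, -0.00200812, -0.0020038 , -0.00103721,  0.00243208,
        0.00020295]), 'tau': array([ 8.54089740e-04, -9.52253437e+01, -4.31037247e+01, -4.83154815e-05,
        5.18066925e-03,  4.42895555e-05]), 'tool_pos': array([0.26179145, 0.59463491, 0.30332792]), 'tcp_rot': array([-3.14153835e+00,  1.09007346e-03,  1.15602323e+00]), 'wrist_force': array([ 0.24154945, -0.29959141,  0.32584972]), 'torque': array([ 0.03675624, -0.00943381, -0.04947947]), 'width': 0.08514797562050054}
```

View pics/scene0.png

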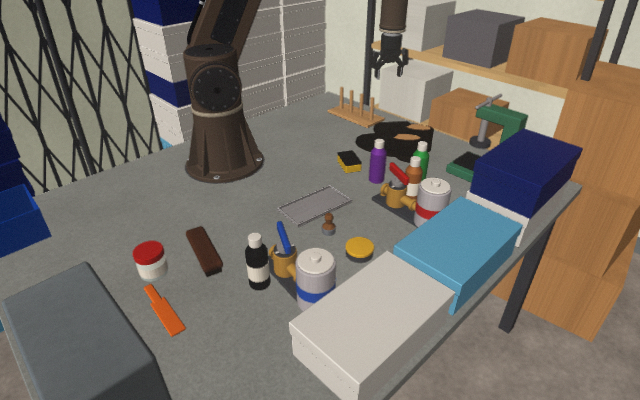

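View pics/top0.png

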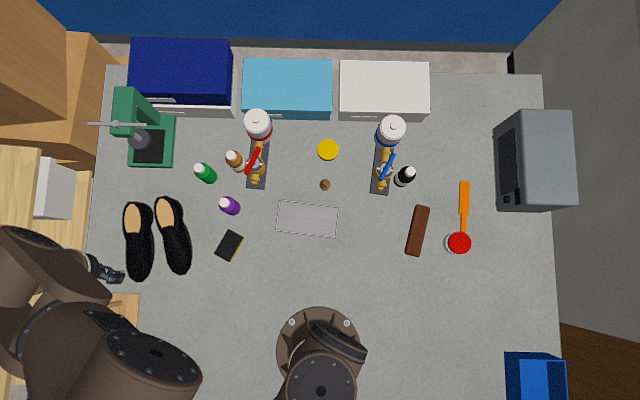

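```bash
cat > h.py <<'E'
import cv2,numpy as np
from workcell import robot
def cam(n):
    return robot.read_camera(n)
def ray(c,u,v):
    K=c["mtx"];k1=c["k1"]
    d=np.array([[[u,v]]],float)
    p=cv2.undistortPoints(d,K,np.array([k1,0,0,0.]))[0,0]
    R=c["R"];o=-R.T@c["t"];return o,R.T@np.array([p[0],p[1],1])
def onz(c,u,v,z):
    o,d=ray(c,u,v);return o+d*(z-o[2])/d[2]
def proj(c,X):
    return cv2.projectPoints(np.array([X],float),cv2.Rodrigues(c["R"])[0],c["t"],c["mtx"],np.array([c["k1"],0,0,0.]))[0][0,0]
def tri(ca,ua,cb,ub):
    oa,da=ray(ca,*ua);ob,db=ray(cb,*ub)
    A=np.stack([da,-db],1);s=np.linalg.lstsq(A,ob-oa,rcond=None)[0]
    a,b=oa+s[0]*da,ob+s[1]*db
    return (a+b)/2,np.linalg.norm(a-b)
def crop(c,x0,y0,x1,y1,s,name):
    im=cv2.resize(c["frame"][y0:y1,x0:x1],None,fx=s,fy=s,interpolation=cv2.INTER_CUBIC)
    cv2.imwrite(name,im)
E
python3 - <<'E'
from h import *
c=cam("top");crop(c,180,100,440,240,3,"pics/topcrop.png")
s=cam("scene");crop(s,230,130,460,310,3.4,"pics/scenecrop.png")
def comps(c,lo,hi,box,nm):
    h=cv2.cvtColor(c["frame"],cv2.COLOR_BGR2HSV)
    m=cv2.inRange(h,np.array(lo),np.array(hi))
    M=np.zeros_like(m);x0,y0,x1,y1=box;M[y0:y1,x0:x1]=m[y0:y1,x0:x1]
    n,l,st,ce=cv2.connectedComponentsWithStats(M)
    for i in range(1,n):
        if st[i,4]>12:
            ys,xs=np.where(l==i);r=cv2.minAreaRect(np.stack([xs,ys],1).astype(np.float32))
            print(nm,st[i],ce[i].round(1),r)
B=(190,100,430,240)
comps(c,(0,150,90),(6,255,255),B,"redT")
comps(c,(105,150,80),(125,255,255),B,"blueT")
comps(c,(0,0,200),(180,50,255),B,"whiteT")
comps(c,(8,100,80),(17,255,255),B,"tanT")
comps(c,(0,0,0),(180,255,45),B,"blackT")
E
```

```text
redT [260 128  12  13  35] [266.  135.8] ((266.3597717285156, 134.94570922851562), (4.036036491394043, 16.211414337158203), 47.72631072998047)
redT [244 147  16  28 133] [251.7 160.9] ((252.10000610351562, 160.29998779296875), (4.919349670410156, 29.96331024169922), 26.56505012512207)
blueT [376 136  20  11  48] [383.9 143. ] ((384.3041076660156, 142.69073486328125), (20.611526489257812, 6.2951459884643555), 23.96249008178711)
blueT [379 153  17  28 129] [386.9 166.3] ((386.7615661621094, 166.6370086669922), (4.218245506286621, 30.87755584716797), 27.645973205566406)
whiteT [ 340  100   90   13 1098] [385.8 105.6] ((384.5, 106.0), (12.0, 89.0), 90.0)
whiteT [190 105  41   4  93] [210.  106.5] ((209.97109985351562, 106.54087829589844), (40.01234436035156, 2.1935982704162598), 1.5911402702331543)
whiteT [244 108  25  24 442] [255.9 119.4] ((256.0, 119.5), (23.717082977294922, 23.084625244140625), 18.434947967529297)
whiteT [382 115  24  23 425] [393.3 126.1] ((393.5, 126.0), (22.0, 23.0), 90.0)
whiteT [226 151  10   8  64] [230.4 154.5] ((230.5, 154.5), (9.0, 7.0), 0.0)
whiteT [194 163
[... 778 characters left out ...]
4] [419.6 222.8] ((419.71148681640625, 223.22622680664062), (13.627840042114258, 35.6156120300293), 13.240518569946289)
blackT [190 104  19   1  19] [199. 104.] ((199.0, 104.0), (18.0, 0.0), 180.0)
blackT [398 166  18  17 133] [404.2 176.1] ((405.50006103515625, 175.00001525878906), (14.849241256713867, 14.849241256713867), 45.0)
blackT [394 177   9  10  18] [396.6 182.9] ((396.75860595703125, 182.6034698486328), (12.041595458984375, 3.321819543838501), 48.36646270751953)
blackT [410 213   4  17  17] [411.6 221. ] ((411.6095275878906, 221.0252685546875), (0.8994380831718445, 16.26483726501465), 12.994616508483887)
blackT [222 230  21  10 121] [231.1 235.8] ((232.0, 234.5), (20.0, 9.0), -0.0)
```

View pics/topcrop.png

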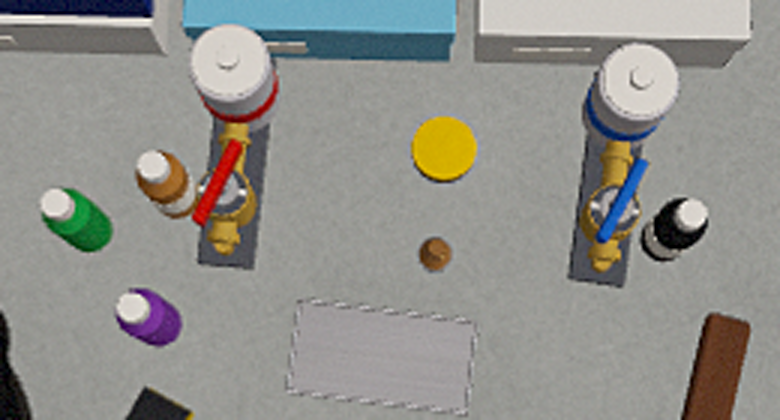

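View pics/scenecrop.png

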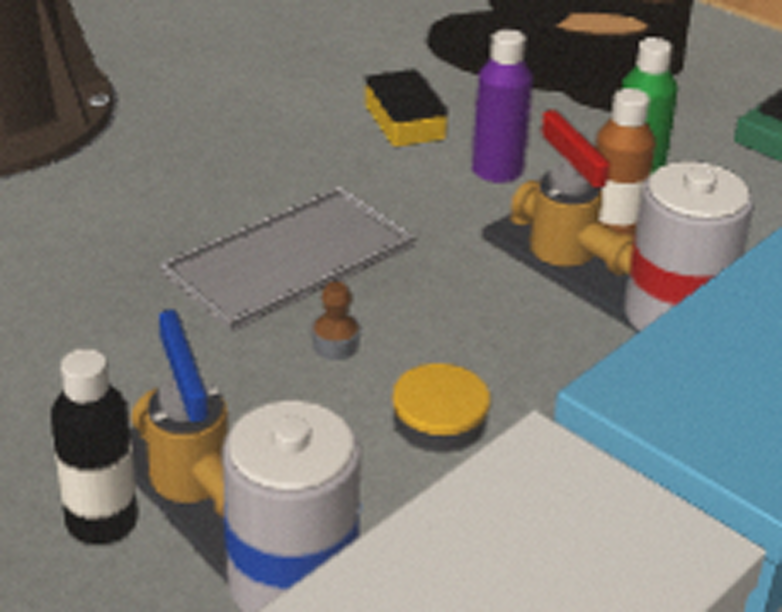

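The top view shows the tan bottle (cap at 231,155; brown with a cream label, next to the red valve). The look-alikes are green (198,167) and purple (223,201), which are excluded by colour and distance. The black bottle's cap is at (410,171), next to the blue valve. The crops above confirm both bottles. Next I'll measure them.

```bash
python3 - <<'E'
from h import *
np.set_printoptions(precision=4,suppress=True)
c=cam("top");s=cam("scene")
print("tan cap",onz(c,230.4,154.5,.15),"black cap",onz(c,410.5,170.6,.15), "grn",onz(c,198.1,167.2,.15),"purp",onz(c,223.5,201.7,.15))
f=lambda x,y:(180+(x+.5)/3-.5,100+(y+.5)/3-.5)
g=lambda x,y:(230+(x+.5)/3.4-.5,130+(y+.5)/3.4-.5)
# triangulated caps (cap top centre)
print("tri tan",tri(c,f(153,160),s,g(630,97)),"blk",tri(c,f(690,212),s,g(84,360)))
P=[onz(c,*f(*p),.012) for p in[(300,299),(477,321),(467,414),(287,391)]]
print("tray",np.array(P),np.mean(P,0),[np.linalg.norm(P[i]-P[(i+1)%4]) for i in range(4)])
Q=[onz(s,*g(*p),.012) for p in[(416,238),(235,326),(163,266),(341,188)]]
print("tray scene",np.array(Q),np.mean(Q,0))
hsv=lambda c:cv2.cvtColor(c["frame"],cv2.COLOR_BGR2HSV)
for nm,lo,hi,bt,bs in (("red",(0,130,70),(7,255,255),(240,142,264,178),(385,160,412,187)),("blue",(105,130,60),(125,255,255),(375,148,400,184),(270,215,296,256))):
    for C,cn,b in((c,"top",bt),(s,"scene",bs)):
        m=cv2.inRange(hsv(C),np.array(lo),np.array(hi));x0,y0,x1,y1=b
        M=m*0;M[y0:y1,x0:x1]=m[y0:y1,x0:x1];ys,xs=np.where(M>0)
        W=np.array([onz(C,x,y,.132 if cn=="top" else .119)[:2] for x,y in zip(xs,ys)],np.float32)
        r=cv2.minAreaRect(W);vx=cv2.fitLine(W,cv2.DIST_L2,0,.01,.01).ravel()
        print(nm,cn,len(xs),xs.min(),xs.max(),ys.min(),ys.max(),"ctr",r[0],"size",r[1],"meanpx",xs.mean(),ys.mean(),"ang",np.degrees(np.arctan2(vx[1],vx[0])))
# canisters tops
print("can red",onz(c,255.9,119.4,.152),"can blue",onz(c,393.3,126.1,.152))
h=hsv(c)
for nm,p,z in(("tin",f(444,149),.029),("dauber",f(435,253),.062)): print(nm,onz(c,*p,z))
E
```

```text
tan cap [0.6172 0.2929 0.15  ] black cap [ 0.5786 -0.277   0.15  ] grn [0.5737 0.392  0.15  ] purp [0.466  0.3061 0.15  ]
tri tan (array([0.6196, 0.2901, 0.1502]), np.float64(0.006363713320182328)) blk (array([ 0.5786, -0.276 ,  0.1493]), np.float64(0.0034914415599493548))
tray [[ 0.4974  0.1441  0.012 ]
 [ 0.4766 -0.0606  0.012 ]
 [ 0.3697 -0.0506  0.012 ]
 [ 0.3911  0.155   0.012 ]] [0.4337 0.047  0.012 ] [np.float64(0.20568617236230224), np.float64(0.10736766583852432), np.float64(0.20676167723098407), np.float64(0.10686081232754739)]
tray scene [[ 0.5037  0.1411  0.012 ]
 [ 0.4862 -0.0661  0.012 ]
 [ 0.3762 -0.0549  0.012 ]
 [ 0.3953  0.1518  0.012 ]] [0.4404 0.043  0.012 ]
red top 144 244 260 146 174 ctr (0.604759156703949, 0.22628232836723328) size (0.015999075025320053, 0.09751247614622116) meanpx 252.05555555555554 160.33333333333334 ang -22.539797
red scene 200 390 408 163 184 ctr (0.6072685718536377, 0.2252727746963501) size (0.03127477690577507, 0.12428075075149536) meanpx 399.01 173.52 ang -29.317284
blue top 132 379 395 153 180 ctr (0.5941724181175232, -0.20558398962020874) size (0.013508682139217854, 0.10194756835699081) meanpx 386.8712121212121 166.34848484848484 ang -27.28738
blue scene 205 277 290 221 253 ctr (0.59629887342453, -0.20935606956481934) size (0.01538330689072609, 0.1229930967092514) meanpx 283.38048780487804 237.24878048780488 ang -28.294977
can red [0.7342 0.2172 0.152 ] can blue [ 0.7226 -0.2234  0.152 ]
tin [ 0.6751 -0.0184  0.029 ]
dauber [ 0.5457 -0.0094  0.062 ]
```

Call:
carry_out(
  motion=[
    [[8.5,4.45,-3.8,-0.5,0,0,-8.7],[8.5,4.45,-3.8,-0.5,0,0,-8.7],[8.5,4.45,-3.8,-0.5,0,0,-8.7],[8.5,4.45,-3.8,-0.5,0,0,-8.7],[8.5,4.45,-3.8,-0.5,0,0,-8.7],[8.5,4.45,-3.8,-0.5,0,0,-8.7],[8.5,4.45,-3.8,-0.5,0,0,-8.7],[8.5,4.45,-3.7,-0.5,0,0,-8.7]],
  ],
  grip_force=40,
)

```text
time_s: 1.3
tool_pos: [0.6192, 0.2904, 0.2638]
tcp_rot: [-3.142, -0.0, -0.064]
wrist_force: [0.7, 0.7, -0.6]
width: 0.0849
```

Call:
carry_out(
  motion=[
    [[8.5,-0.1,0.1,-3,0,0,0],[8.5,0,0,-3,0,0,0],[8.5,0,0,-3,0,0,0],[8.5,0,0,-1.8,0,0,0],[8.5,0,0,0,0,0,0],[4.5,0,0,0,0,0,0],[4.5,0,0,0,0,0,0],[4.5,0,0,0,0,0,0]],
  ],
  grip_force=40,
)

```text
time_s: 2.3
tool_pos: [0.6174, 0.2932, 0.1575]
tcp_rot: [-3.141, -0.002, -0.059]
wrist_force: [-1.1, 0.6, 6.1]
width: 0.0513
```

```bash
python3 - <<'E'
from h import *
s=cam("scene");crop(s,340,100,480,240,4,"pics/s2.png");print(robot.read_state()["wrist_force"],robot.read_state()["tool_pos"],robot.read_state()["width"])
E
```

```text
[-1.82582365  0.29451703  6.61153916] [0.6174404  0.2932148  0.15745413] 0.05130577805569307
```

View pics/s2.png

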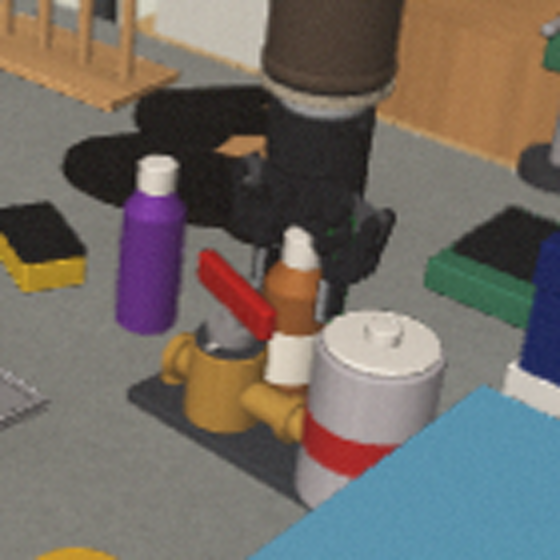

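Call:
carry_out(
  motion=[
    [[4.5,0,0,0.5,0,0,0],[4.5,0,0,1.5,0,0,0],[4.5,0,0,2.5,0,0,0],[4.5,0,0,3,0,0,0],[4.5,0,0,3.5,0,0,0],[4.5,0,0,3,0,0,0],[4.5,0,0,2,0,0,0],[4.5,0,0,0,0,0,0]],
  ],
)

```text
time_s: 3.35
tool_pos: [0.6176, 0.2931, 0.3185]
tcp_rot: [-3.14, -0.003, -0.059]
wrist_force: [-0.7, 0.6, -1.9]
width: 0.0514
```

```bash
python3 - <<'E'
from h import *
s=cam("scene");crop(s,340,60,480,240,3.3,"pics/s3.png")
E
```

```text
(no output)
```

View pics/s3.png

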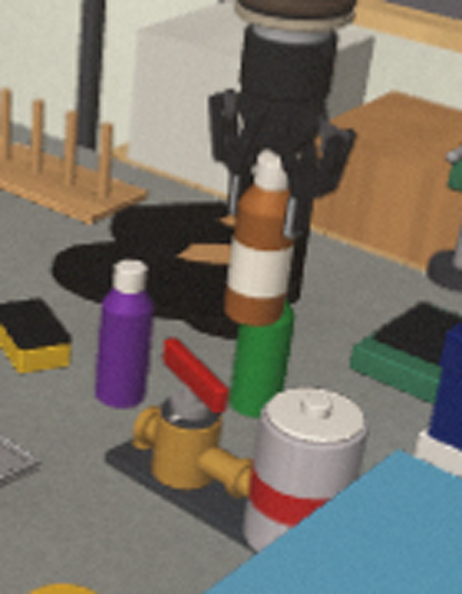

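Call:
carry_out(
  motion=[
    [[4.5,-2,-2.4,0,0,0,0],[4.5,-3.7,-4.5,0,0,0,0],[4.5,-3.7,-4.5,0,0,0,0],[4.5,-3.7,-4.5,0,0,0,0],[4.5,-2.3,-2.8,-1,0,0,0],[4.5,-1.1,-1.2,-2.5,0,0,0],[4.5,0,0,-4,0,0,0],[4.5,0,0,-3,0,0,0]],
  ],
)

```text
time_s: 4.4
tool_pos: [0.4509, 0.0935, 0.2092]
tcp_rot: [3.141, 0.001, -0.059]
wrist_force: [0.7, 0.0, -2.7]
width: 0.0516
```

```bash
python3 - <<'E'
from h import *
s=cam("scene");crop(s,230,80,390,260,3.3,"pics/s4.png");print(robot.read_state()["tool_pos"])
E
```

```text
[0.44958933 0.09337741 0.20631709]
```

View pics/s4.png

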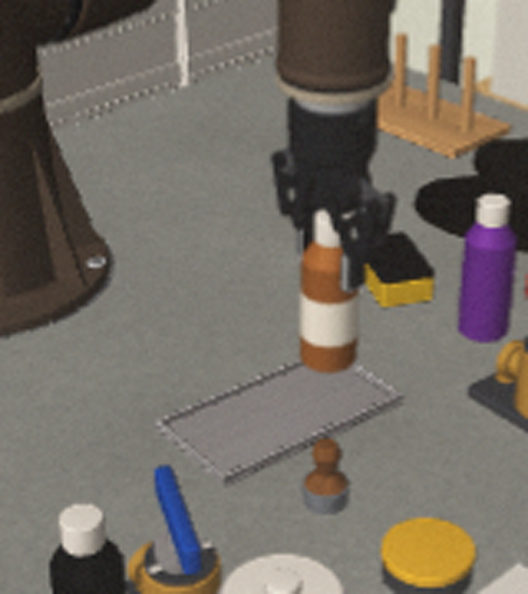

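Call:
carry_out(
  motion=[
    [[4.5,0,0,-1,0,0,0],[4.5,0,0,-1.5,0,0,0],[4.5,0,0,-1,0,0,0],[4.5,0,0,-0.5,0,0,0],[4.5,0,0,-0.3,0,0,0],[4.5,0,0,-0.2,0,0,0],[4.5,0,0,-0.1,0,0,0],[4.5,0,0,0,0,0,0]],
  ],
)

```text
time_s: 5.45
tool_pos: [0.452, 0.0939, 0.165]
tcp_rot: [-3.142, -0.0, -0.059]
wrist_force: [0.3, 0.8, -2.3]
width: 0.0516
```

Call:
carry_out(
  motion=[
    [[4.5,0,0,-0.1,0,0,0],[4.5,0,0,-0.1,0,0,0],[4.5,0,0,-0.1,0,0,0],[4.5,0,0,-0.05,0,0,0],[4.5,0,0,0,0,0,0],[4.5,0,0,0,0,0,0],[4.5,0,0,0,0,0,0],[4.5,0,0,0,0,0,0]],
  ],
)

```text
time_s: 6.45
tool_pos: [0.4519, 0.0939, 0.1615]
tcp_rot: [-3.142, -0.0, -0.059]
wrist_force: [-2.0, 0.0, 6.7]
width: 0.0514
```

```bash
python3 - <<'E'
from h import *
s=cam("scene");crop(s,270,120,380,240,5,"pics/s5.png");print(robot.read_state()["tool_pos"])
E
```

```text
[0.45191213 0.09388546 0.16149829]
```

View pics/s5.png

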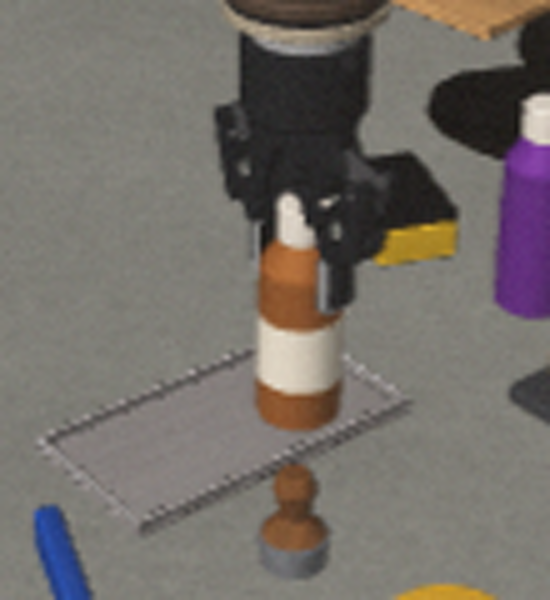

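Call:
carry_out(
  motion=[
    [[6.5,0,0,0,0,0,0],[8.5,0,0,0,0,0,0],[8.5,0,0,0,0,0,0],[8.5,0,0,0,0,0,0],[8.5,0,0,2,0,0,0],[8.5,0,0,4,0,0,0],[8.5,0,0,4,0,0,0],[8.5,0,0,2,0,0,0]],
  ],
)

```text
time_s: 7.5
tool_pos: [0.4524, 0.094, 0.2834]
tcp_rot: [-3.141, -0.002, -0.059]
wrist_force: [0.0, -0.3, -0.1]
width: 0.0848
```

```bash
python3 - <<'E'
from h import *
s=cam("scene");crop(s,230,120,390,280,3.5,"pics/s6.png");
E
```

```text
(no output)
```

View pics/s6.png

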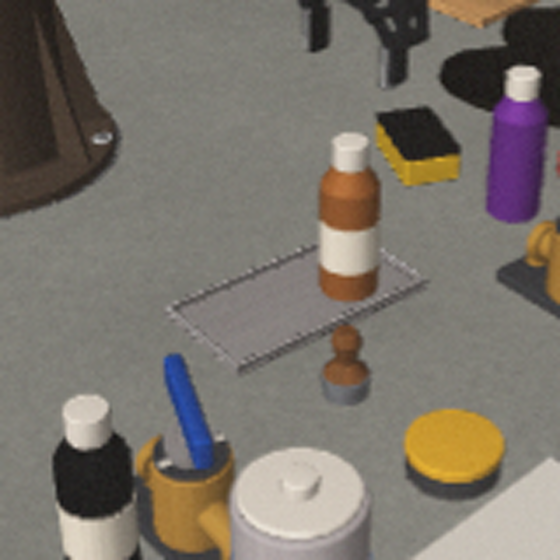

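Call:
carry_out(
  motion=[
    [[8.5,1.6,-4.7,0,0,0,-0.5],[8.5,1.6,-4.7,0,0,0,-0.5],[8.5,1.6,-4.7,0,0,0,-0.5],[8.5,1.6,-4.7,0,0,0,-0.5],[8.5,1.6,-4.7,0,0,0,-0.5],[8.5,1.6,-4.7,0,0,0,-0.5],[8.5,1.5,-4.6,0,0,0,-0.5],[8.5,1.5,-4.3,-1,0,0,-0.5]],
  ],
)

```text
time_s: 8.55
tool_pos: [0.5784, -0.279, 0.2712]
tcp_rot: [3.141, -0.001, -0.129]
wrist_force: [-0.1, 0.1, 0.4]
width: 0.0853
```

Call:
carry_out(
  motion=[
    [[8.5,0,0.1,-3,0,0,0],[8.5,0,0,-3.5,0,0,0],[8.5,0,0,-3,0,0,0],[8.5,0,0,-1.9,0,0,0],[8.5,0,0,0,0,0,0],[4.5,0,0,0,0,0,0],[4.5,0,0,0,0,0,0],[4.5,0,0,0,0,0,0]],
  ],
)

```text
time_s: 9.55
tool_pos: [0.5785, -0.2764, 0.159]
tcp_rot: [3.141, -0.002, -0.128]
wrist_force: [-2.0, 0.7, 7.8]
width: 0.0514
```

Call:
carry_out(
  motion=[
    [[4.5,0,0,0,0,0,0],[4.5,0,0,0.5,0,0,0],[4.5,0,0,2,0,0,0],[4.5,0,0,3,0,0,0],[4.5,0,0,3.5,0,0,0],[4.5,0,0,3.5,0,0,0],[4.5,0,0,3,0,0,0],[4.5,0,0,0.5,0,0,0]],
  ],
)

```text
time_s: 10.55
tool_pos: [0.5786, -0.2765, 0.3201]
tcp_rot: [3.14, -0.004, -0.128]
wrist_force: [0.1, 0.2, -1.6]
width: 0.0513
```

```bash
python3 - <<'E'
from h import *
s=cam("scene");crop(s,190,100,390,280,3.3,"pics/s7.png");print(robot.read_state()["tool_pos"])
E
```

```text
[ 0.57830095 -0.27628042  0.31913925]
```

View pics/s7.png

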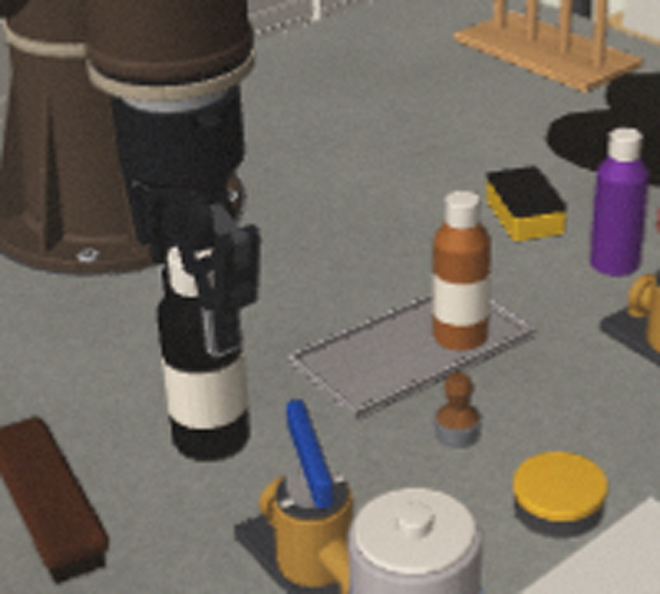

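Call:
carry_out(
  motion=[
    [[4.5,-1,2,0,0,0,0],[4.5,-2.1,4.2,0,0,0,0],[4.5,-2.4,4.75,0,0,0,0],[4.5,-2.4,4.75,0,0,0,0],[4.5,-2.4,4.75,-1,0,0,0],[4.5,-2,4,-2,0,0,0],[4.5,-1.2,2.4,-3,0,0,0],[4.5,0,0,-3,0,0,0]],
  ],
)

```text
time_s: 11.6
tool_pos: [0.4412, -0.0061, 0.226]
tcp_rot: [-3.141, 0.001, -0.127]
wrist_force: [-0.0, -0.3, -1.9]
width: 0.0517
```

Call:
carry_out(
  motion=[
    [[4.5,0,0,-2,0,0,0],[4.5,0,0,-2,0,0,0],[4.5,0,0,-1,0,0,0],[4.5,0,0,-0.5,0,0,0],[4.5,0,0,-0.2,0,0,0],[4.5,0,0,-0.2,0,0,0],[4.5,0,0,0,0,0,0],[4.5,0,0,0,0,0,0]],
  ],
)

```text
time_s: 12.6
tool_pos: [0.4431, -0.0076, 0.1686]
tcp_rot: [3.142, -0.0, -0.129]
wrist_force: [-0.2, -0.1, -1.5]
width: 0.0516
```

```bash
python3 - <<'E'
from h import *
s=cam("scene");crop(s,250,120,390,260,4,"pics/s8.png");print(robot.read_state()["tool_pos"],robot.read_state()["wrist_force"])
E
```

```text
[ 0.4430664  -0.00763803  0.16863086] [ 0.66984797 -0.05227752 -1.73922997]
```

View pics/s8.png

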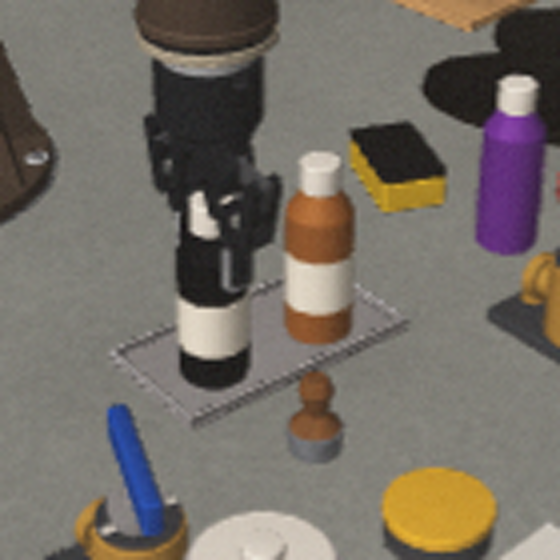

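Need to go 5–6 mm lower until contact, then release.

Call:
carry_out(
  motion=[
    [[4.5,0,0,-0.2,0,0,0],[4.5,0,0,-0.2,0,0,0],[4.5,0,0,-0.1,0,0,0],[4.5,0,0,-0.1,0,0,0],[4.5,0,0,-0.05,0,0,0],[4.5,0,0,0,0,0,0],[4.5,0,0,0,0,0,0],[4.5,0,0,0,0,0,0]],
  ],
)

```text
time_s: 13.65
tool_pos: [0.4429, -0.0076, 0.1628]
tcp_rot: [-3.142, -0.0, -0.129]
wrist_force: [-7.9, 1.3, 31.1]
width: 0.0512
```

Call:
carry_out(
  motion=[
    [[4.5,0,0,0.05,0,0,0],[6.5,0,0,0,0,0,0],[8.5,0,0,0,0,0,0],[8.5,0,0,0,0,0,0],[8.5,0,0,2,0,0,0],[8.5,0,0,4,0,0,0],[8.5,0,0,4,0,0,0],[8.5,0,0,1,0,0,0]],
  ],
)

```text
time_s: 14.65
tool_pos: [0.4438, -0.0077, 0.2745]
tcp_rot: [-3.141, -0.004, -0.129]
wrist_force: [0.8, -0.4, -0.2]
width: 0.0849
```

```bash
python3 - <<'E'
from h import *
s=cam("scene");crop(s,250,120,390,260,4,"pics/s9.png");print(robot.read_state()["tool_pos"],robot.read_state()["wrist_force"])
E
```

```text
[ 0.44378185 -0.00769676  0.27444201] [2.08794538 0.10068223 1.6641748 ]
```

View pics/s9.png

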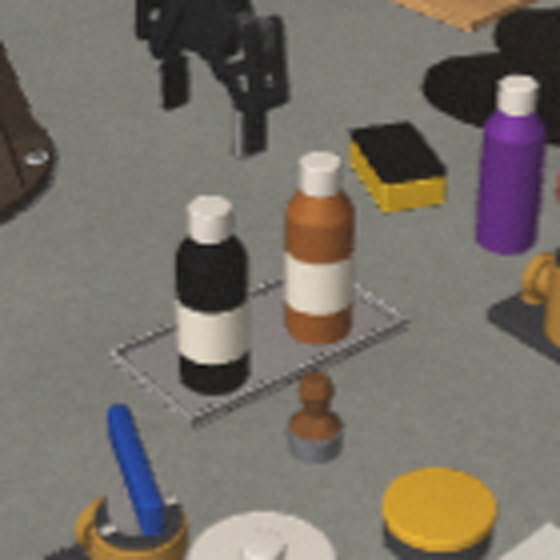

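Call:
carry_out(
  motion=[
    [[8.5,1.9,-2.5,0,0,0,8.8],[8.5,1.9,-2.5,0,0,0,8.8],[8.5,1.9,-2.5,0,0,0,8.8],[8.5,1.9,-2.5,0,0,0,8.8],[8.5,1.9,-2.5,-1,0,0,8.8],[8.5,1.9,-2.5,-1,0,0,8.8],[8.5,1.9,-2.5,-1,0,0,8.8],[8.5,1.8,-2.4,-1,0,0,8.2]],
  ],
)

```text
time_s: 15.7
tool_pos: [0.594, -0.2073, 0.2303]
tcp_rot: [-3.14, 0.0, 1.094]
wrist_force: [0.1, 0.8, 0.3]
width: 0.0847
```

```bash
python3 - <<'E'
from h import *
c=cam("top");crop(c,340,100,440,220,5,"pics/t9.png");s=cam("scene");crop(s,240,170,360,300,4.5,"pics/s10.png");print(robot.read_state()["tool_pos"],robot.read_state()["tcp_rot"])
E
```

```text
[ 0.59448227 -0.20842231  0.22960058] [-3.13973989e+00  4.62384829e-04  1.09221453e+00]
```

View pics/s10.png

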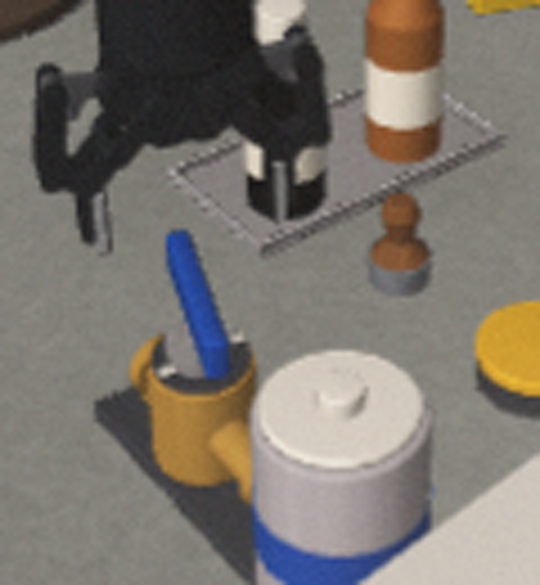

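Call:
carry_out(
  motion=[
    [[8.5,0,0.1,-2,0,0,0],[8.5,0,0,-2,0,0,0],[8.5,0,0,-0.8,0,0,0],[5,0,0,0,0,0,0],[3,0,0,0,0,0,0],[1,0,0,0,0,0,0],[1,0,0,0,0,0,0],[1,0,0,0,0,0,0]],
  ],
  grip_force=60,
)

```text
time_s: 16.8
tool_pos: [0.5939, -0.2063, 0.1849]
tcp_rot: [3.141, 0.001, 1.09]
wrist_force: [-3.6, -5.9, 4.4]
width: 0.013
```

```bash
python3 - <<'E'
from h import *
s=cam("scene");crop(s,240,170,360,300,4.5,"pics/s11.png");t=robot.read_state();print(t["tool_pos"],t["tcp_rot"],t["wrist_force"],t["torque"],t["width"])
E
```

```text
[ 0.59384428 -0.20626614  0.18494928] [3.14089133e+00 7.33765623e-04 1.08973824e+00] [-4.40885264 -5.25437233  4.54678505] [-0.86407944  0.54777601  0.02127   ] 0.013007328884961016
```

View pics/s11.png

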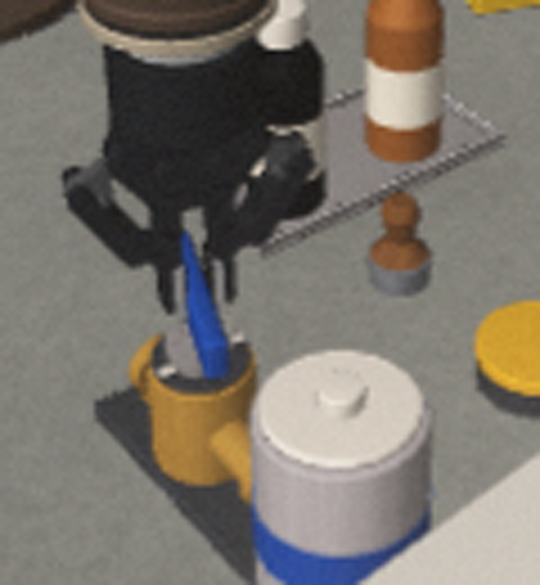

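Call:
carry_out(
  motion=[
    [[1,-0.02,-0.04,-0.1,0,0,0],[1,0,0,-0.1,0,0,0],[1,0,0,-0.1,0,0,0],[1,0,0,-0.1,0,0,0],[1,0,0,-0.1,0,0,0],[1,0,0,-0.1,0,0,0],[1,0,0,0,0,0,0],[1,0,0,0,0,0,0]],
  ],
  grip_force=80,
)

```text
time_s: 17.85
tool_pos: [0.5938, -0.2065, 0.1791]
tcp_rot: [3.141, 0.0, 1.09]
wrist_force: [-3.0, -3.7, 5.6]
width: 0.0123
```

Call:
carry_out(
  motion=[
    [[1,-0.02,-0.04,-0.05,0,0,0],[1,0,0,-0.05,0,0,0],[1,0,0,-0.05,0,0,0],[1,0,0,-0.05,0,0,0],[1,0,0,0,0,0,0],[1,0,0,0,0,0,0],[1,0,0,0,0,0,0],[1,0,0,0,0,0,0]],
  ],
)

```text
time_s: 18.85
tool_pos: [0.5937, -0.2067, 0.1775]
tcp_rot: [3.14, 0.0, 1.09]
wrist_force: [-3.9, 0.0, 13.5]
width: 0.0122
```

Call:
carry_out(
  motion=[
    [[1,0,0,-0.05,0,0,-2],[1,0,0,-0.03,0,0,-4],[1,0,0,0,0,0,-5],[1,0,0,0,0,0,-5],[1,0,0,0,0,0,-5],[1,0,0,0,0,0,-4],[1,0,0,0,0,0,0],[1,0,0,0,0,0,0]],
  ],
)

```text
time_s: 19.85
tool_pos: [0.5943, -0.2062, 0.1772]
tcp_rot: [3.14, -0.002, 0.653]
wrist_force: [-1.5, 6.7, 18.1]
width: 0.0124
```

```bash
python3 - <<'E'
from h import *
s=cam("scene");crop(s,240,170,360,300,4.5,"pics/s12.png");t=robot.read_state();print(t["tool_pos"],t["tcp_rot"],t["wrist_force"],t["torque"],t["width"])
E
```

```text
[ 0.59435181 -0.20614536  0.17725536] [ 3.14001126e+00 -1.68776545e-03  6.53317027e-01] [-0.21486272  6.26947016 17.71002725] [1.16142614 0.21614169 0.22837528] 0.012374940748561838
```

View pics/s12.png

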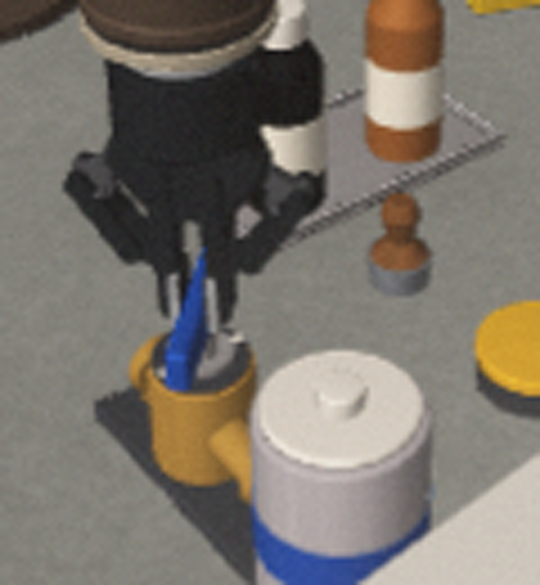

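Call:
carry_out(
  motion=[
    [[1,0,0,0,0,0,-5],[1,0,0,0,0,0,-8],[1,0,0,0,0,0,-8],[1,0,0,0,0,0,-8],[1,0,0,0,0,0,-8],[1,0,0,0,0,0,-8],[1,0,0,0,0,0,-5],[1,0,0,0,0,0,0]],
  ],
)

```text
time_s: 20.9
tool_pos: [0.5956, -0.2061, 0.1773]
tcp_rot: [-3.141, -0.005, -0.221]
wrist_force: [7.4, 9.4, 11.5]
width: 0.0125
```

```bash
python3 - <<'E'
from h import *
s=cam("scene");crop(s,240,170,360,300,4.5,"pics/s13.png");t=robot.read_state();print(t["tool_pos"],t["tcp_rot"],t["wrist_force"],t["torque"],t["width"])
E
```

```text
[ 0.59565342 -0.20604805  0.17731261] [-3.14105512 -0.00485722 -0.2197768 ] [ 8.07794765  9.16114847 12.85158009] [ 1.48839997 -1.30306304  0.18039748] 0.01215505681303746
```

View pics/s13.png

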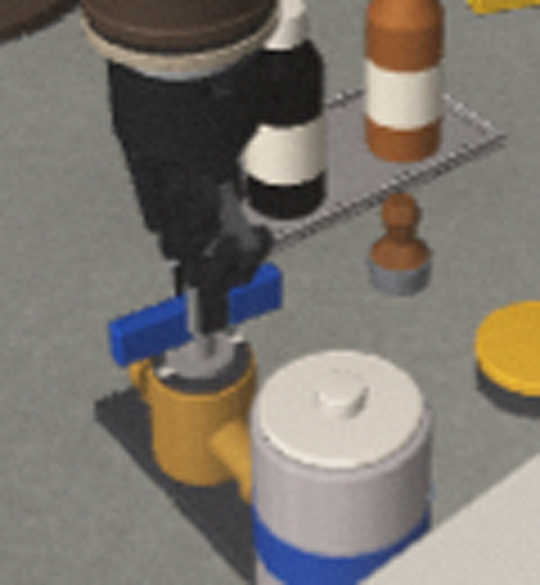

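Call:
carry_out(
  motion=[
    [[1,0,0,-0.05,0,0,0],[1,0,0,0,0,0,0],[2.5,0,0,0,0,0,0],[4,0,0,0,0,0,0],[6,0,0,0.5,0,0,0],[8.5,0,0,2,0,0,0],[8.5,0,0,4,0,0,0],[8.5,0,0,4,0,0,0]],
  ],
)

```text
time_s: 21.95
tool_pos: [0.5932, -0.2065, 0.2812]
tcp_rot: [-3.142, 0.001, -0.219]
wrist_force: [-0.0, -0.5, -0.2]
width: 0.0852
```

```bash
python3 - <<'E'
from h import *
s=cam("scene");crop(s,240,170,360,300,4.5,"pics/s14.png");t=robot.read_state();print(t["tool_pos"],t["tcp_rot"],t["wrist_force"],t["torque"],t["width"])
E
```

```text
[ 0.5950777  -0.20717328  0.28674863] [ 3.14054515 -0.00593719 -0.21945254] [ 2.10318672 -1.21038459  6.66430735] [-0.06349703 -0.07316144  0.02871202] 0.08501983917887343
```

View pics/s14.png

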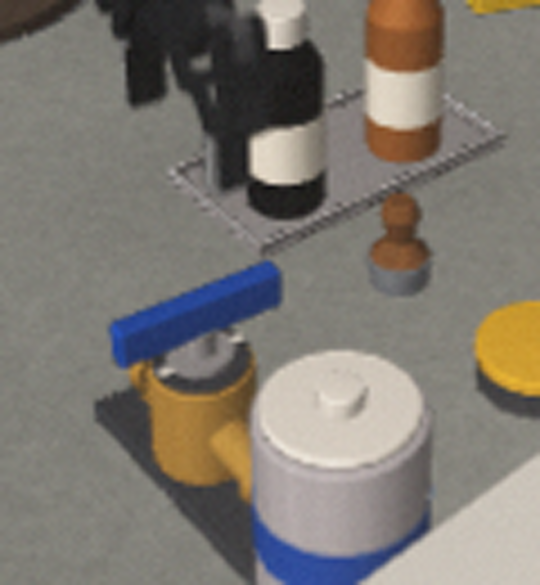

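Call:
carry_out(
  motion=[
    [[8.5,0.1,3,0,0,0,8],[8.5,0.2,6,0,0,0,10],[8.5,0.2,6,0,0,0,10],[8.5,0.2,6,0,0,0,10],[8.5,0.2,6,0,0,0,10],[8.5,0.1,6,0,0,0,10],[8.5,0.05,6,0,0,0,10],[8.5,0,4.2,-1,0,0,9.5]],
  ],
)

```text
time_s: 23.0
tool_pos: [0.6041, 0.2282, 0.2707]
tcp_rot: [3.14, -0.001, 1.14]
wrist_force: [1.0, -0.4, -0.8]
width: 0.0847
```

```bash
python3 - <<'E'
from h import *
s=cam("scene");crop(s,340,80,460,220,4,"pics/s15.png");t=robot.read_state();print(t["tool_pos"],t["tcp_rot"],t["wrist_force"],t["torque"],t["width"])
E
```

```text
[0.60330304 0.23191456 0.26897679] [-3.14078898e+00 -1.38593920e-03  1.15023774e+00] [-2.3209358   4.54090261 -1.91400812] [0.12833319 0.08586475 0.02158366] 0.08491271361378738
```

View pics/s15.png

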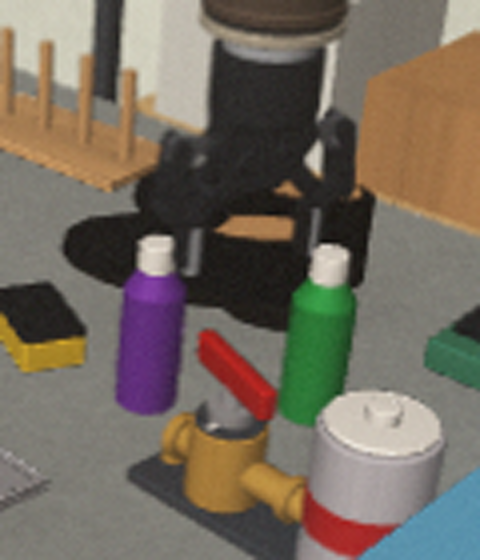

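Call:
carry_out(
  motion=[
    [[8.5,0,0,0,0,0,0],[8.5,0,0,-2,0,0,0],[8.5,0,0,-2,0,0,0],[8.5,0,0,0,0,0,0],[8.5,0,0,0,0,0,0],[8.5,0,0,0,0,0,0],[8.5,0,0,0,0,0,0],[8.5,0,0,0,0,0,0]],
  ],
)

```text
time_s: 24.05
tool_pos: [0.6041, 0.2256, 0.2304]
tcp_rot: [3.141, -0.0, 1.133]
wrist_force: [0.2, -0.4, -0.2]
width: 0.0848
```

Call:
carry_out(
  motion=[
    [[8.5,0.1,0,-2,0,0,1],[8.5,0,0,-2,0,0,0],[8.5,0,0,-0.7,0,0,0],[5,0,0,0,0,0,0],[3,0,0,0,0,0,0],[1,0,0,0,0,0,0],[1,0,0,0,0,0,0],[1,0,0,0,0,0,0]],
  ],
  grip_force=60,
)

```text
time_s: 25.05
tool_pos: [0.6059, 0.2269, 0.184]
tcp_rot: [3.14, -0.003, 1.151]
wrist_force: [2.8, 10.8, 1.2]
width: 0.0125
```

```bash
python3 - <<'E'
from h import *
s=cam("scene");crop(s,340,100,460,220,4.5,"pics/s16.png");t=robot.read_state();print(t["tool_pos"],t["tcp_rot"],t["wrist_force"],t["torque"],t["width"])
E
```

```text
[0.60592143 0.22687387 0.18396396] [ 3.14005969e+00 -2.98504732e-03  1.15057990e+00] [ 1.96968226 11.12769728  1.87948779] [ 1.63986279 -0.21292237  0.02248241] 0.012707570041499121
```

View pics/s16.png

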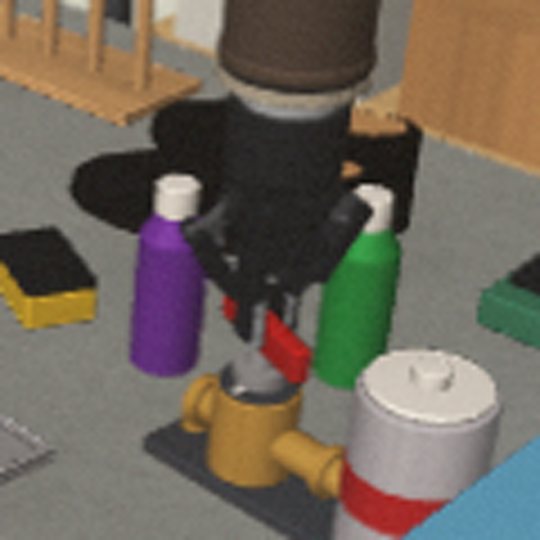

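Call:
carry_out(
  motion=[
    [[1,0.03,0.06,-0.1,0,0,0],[1,0,0,-0.1,0,0,0],[1,0,0,-0.1,0,0,0],[1,0,0,-0.1,0,0,0],[1,0,0,-0.1,0,0,0],[1,0,0,-0.1,0,0,0],[1,0,0,-0.05,0,0,0],[1,0,0,0,0,0,0]],
  ],
  grip_force=80,
)

```text
time_s: 26.1
tool_pos: [0.6061, 0.2271, 0.1777]
tcp_rot: [3.14, -0.002, 1.151]
wrist_force: [-0.1, 7.0, 7.0]
width: 0.0121
```

Call:
carry_out(
  motion=[
    [[1,0,0,-0.05,0,0,0],[1,0,0,-0.05,0,0,0],[1,0,0,0,0,0,0],[1,0,0,0,0,0,0],[1,0,0,0,0,0,0],[1,0,0,0,0,0,0],[1,0,0,0,0,0,0],[1,0,0,0,0,0,0]],
  ],
)

```text
time_s: 27.1
tool_pos: [0.6061, 0.2271, 0.1769]
tcp_rot: [3.14, -0.002, 1.151]
wrist_force: [-0.2, 6.0, 9.8]
width: 0.0126
```

Call:
carry_out(
  motion=[
    [[1,0,0.03,-0.05,0,0,0],[1,0,0,-0.05,0,0,-2],[1,0,0,-0.03,0,0,-4],[1,0,0,0,0,0,-5],[1,0,0,0,0,0,-5],[1,0,0,0,0,0,-5],[1,0,0,0,0,0,-4],[1,0,0,0,0,0,0]],
  ],
)

```text
time_s: 28.1
tool_pos: [0.6062, 0.2274, 0.1762]
tcp_rot: [3.141, -0.003, 0.713]
wrist_force: [-2.7, 4.4, 18.7]
width: 0.0124
```

Call:
carry_out(
  motion=[
    [[1,0,0,0,0,0,-5],[1,0,0,0,0,0,-8],[1,0,0,0,0,0,-8],[1,0,0,0,0,0,-8],[1,0,0,0,0,0,-8],[1,0,0,0,0,0,-8],[1,0,0,0,0,0,-5],[1,0,0,0,0,0,0]],
  ],
)

```text
time_s: 29.1
tool_pos: [0.6061, 0.2273, 0.1762]
tcp_rot: [-3.14, -0.002, -0.16]
wrist_force: [-4.1, 4.2, 19.1]
width: 0.0126
```

```bash
python3 - <<'E'
from h import *
s=cam("scene");crop(s,340,100,460,220,4.5,"pics/s17.png");t=robot.read_state();print(t["tool_pos"],t["tcp_rot"],t["wrist_force"],t["torque"],t["width"])
E
```

```text
[0.60605941 0.22735591 0.17620246] [-3.13967669e+00 -2.23963347e-03 -1.58485157e-01] [-3.49825512  5.51564279 18.80767666] [0.78114758 1.15932213 0.18097391] 0.012153772440077079
```

View pics/s17.png

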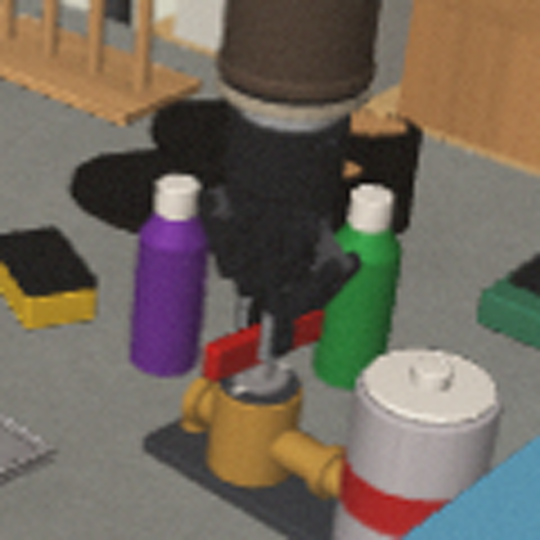

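Turned 75° with a 19 N press. Releasing.

Call:
carry_out(
  motion=[
    [[1,0,0,0,0,0,0],[2.5,0,0,0,0,0,0],[4,0,0,0,0,0,0],[6,0,0,0.5,0,0,0],[8.5,0,0,2,0,0,0],[8.5,0,0,4,0,0,0],[8.5,0,0,5,0,0,0],[8.5,0,0,2,0,0,0]],
  ],
)

```text
time_s: 30.15
tool_pos: [0.6062, 0.2267, 0.3127]
tcp_rot: [-3.14, -0.003, -0.158]
wrist_force: [-0.3, 0.0, -0.3]
width: 0.085
```

Call:
carry_out(
  motion=[
    [[8.5,-3,0,2,0,0,0],[8.5,-5,0,0,0,0,0],[8.5,-5,0,0,0,0,0],[8.5,-3,0,0,0,0,0],[8.5,0,0,0,0,0,0],[8.5,0,0,0,0,0,0],[8.5,0,0,0,0,0,0],[8.5,0,0,0,0,0,0]],
  ],
)

```text
time_s: 31.15
tool_pos: [0.4459, 0.2264, 0.3291]
tcp_rot: [3.141, 0.0, -0.159]
wrist_force: [-0.5, 0.8, -0.5]
width: 0.0851
```

```bash
python3 - <<'E'
from h import *
s=cam("scene");crop(s,230,120,460,310,3.2,"pics/s18.png");c=cam("top");crop(c,180,100,440,240,3,"pics/t18.png")
hsv=lambda c:cv2.cvtColor(c["frame"],cv2.COLOR_BGR2HSV)
for nm,lo,hi,bt in (("red",(0,130,70),(7,255,255),(225,145,280,178)),("blue",(105,130,60),(125,255,255),(360,152,415,184))):
    m=cv2.inRange(hsv(c),np.array(lo),np.array(hi));x0,y0,x1,y1=bt
    M=m*0;M[y0:y1,x0:x1]=m[y0:y1,x0:x1];ys,xs=np.where(M>0)
    W=np.array([onz(c,x,y,.126)[:2] for x,y in zip(xs,ys)],np.float32)
    if len(W)>20:
        vx=cv2.fitLine(W,cv2.DIST_L2,0,.01,.01).ravel();print(nm,len(W),cv2.minAreaRect(W),np.degrees(np.arctan2(vx[1],vx[0])))
print(robot.read_state()["wrist_force"],robot.read_state()["tool_pos"])
E
```

```text
red 103 ((0.6029329895973206, 0.21328377723693848), (0.06990598887205124, 0.017154384404420853), 84.09274291992188) 82.868614
blue 159 ((0.593953549861908, -0.2056865245103836), (0.0999918058514595, 0.01806572638452053), 79.13237762451172) 79.39006
[ 0.187619   -0.01644269 -0.3846282 ] [0.44565668 0.22640609 0.32908792]
```

View pics/s18.png

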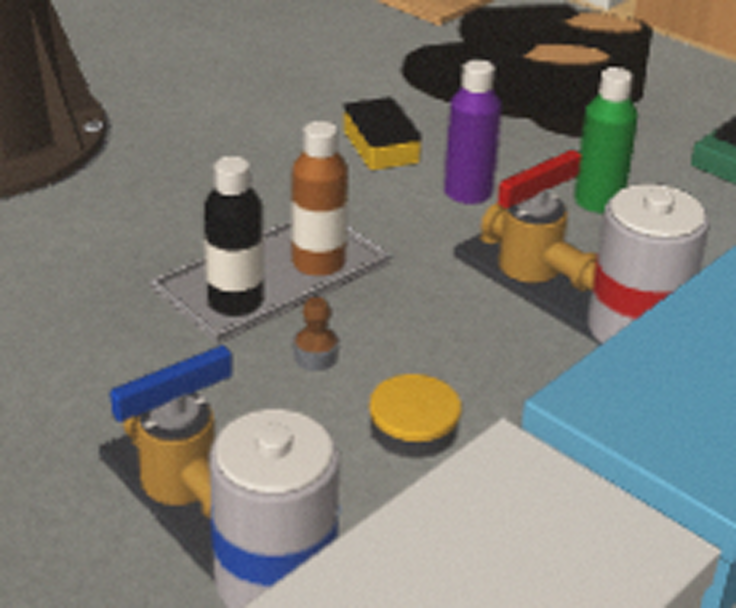

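View pics/t18.png

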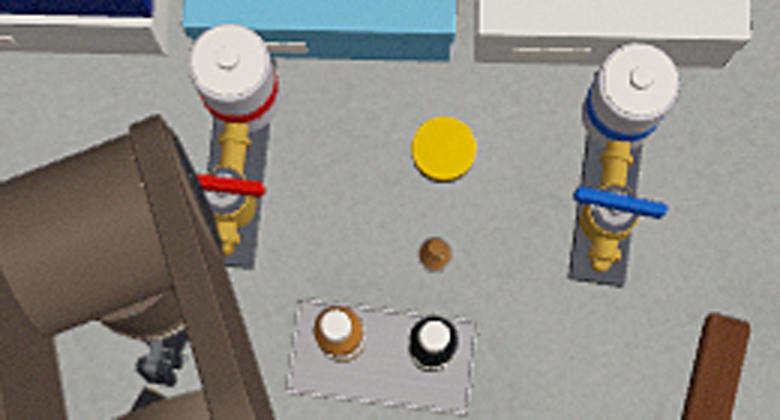

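```bash
python3 - <<'E'
from h import *
s=cam("scene");a=cv2.imread("pics/scene0.png");b=s["frame"]
for nm,lo,hi,b0,b1,X in (("red",(0,120,60),(7,255,255),(385,160,412,190),(380,160,418,190),(.606,.227,.119)),("blue",(103,120,50),(128,255,255),(270,215,296,258),(260,222,306,258),(.5945,-.2065,.119))):
    r=[]
    for im,bx in((a,b0),(b,b1)):
        x0,y0,x1,y1=bx;m=cv2.inRange(cv2.cvtColor(im,cv2.COLOR_BGR2HSV),np.array(lo),np.array(hi))
        M=m*0;M[y0:y1,x0:x1]=m[y0:y1,x0:x1]
        n,l,st,ce=cv2.connectedComponentsWithStats(M);i=1+np.argmax(st[1:,4]);r.append(ce[i]);print(nm,st[i],ce[i].round(2))
    p=proj(s,X);X2=(X[0],X[1],X[2]-.01);d=proj(s,X2)-p
    print("proj up",p,"px per 10mm down",d,"moved",r[1]-r[0],"-> mm",10*(r[1]-r[0])[1]/d[1])
E
```

```text
red [390 162  19  23 207] [398.85 173.28]
red [386 167  25  18 220] [397.85 175.41]
proj up [398.47963442 172.65858266] px per 10mm down [-0.34195134  2.87862227] moved [-0.99569609  2.13827404] -> mm 7.428116095337274
blue [277 221  14  33 207] [283.44 237.37]
blue [265 228  37  24 382] [282.85 239.27]
proj up [283.59193735 235.5552069 ] px per 10mm down [0.20515161 3.21721051] moved [-0.59889471  1.89765283] -> mm 5.898441596211123
```

```bash
python3 - <<'E'
from h import *
c=cam("top");f=lambda x,y:(180+(x+.5)/3-.5,100+(y+.5)/3-.5)
T=np.array([.437,.045]);a=np.radians(-5.8);R=np.array([[np.cos(a),np.sin(a)],[-np.sin(a),np.cos(a)]])
for p in((337,328),(435,337)): print(R@(onz(c,*f(*p),.154)[:2]-T))
robot.sign_off()
E
```

```text
[0.00577085 0.04831561]
[ 0.00903464 -0.05308779]
the job is handed in; nothing more can be done
```

I stood both bottles on the tray and shut both stopcocks by pressing each handle down and turning it clockwise while still pressing. The job was handed in at about 31 s of the 72 s allowed.

- **Bottles:** Both stand upright in the last pictures. Their axes measure about (6, 48) mm for tan and (9, −53) mm for black from the tray's centre. They made contact at tray-floor height.
- **Handles:** After release, blue stays turned about 1.27 rad and red about 1.28 rad. In the top view the arm hid about a third of the red bar, so that angle comes from the visible part. The scene view shows it across the pipe.
- **Plugs:** The fall of each bar in the scene view gives red about 7.4 mm down and blue about 5.9 mm. That is only good to 1–2 mm, so blue's margin over 4.5 mm is not tightly confirmed. That neither handle sprang back is further evidence that both plugs are jammed.
- **Rest of the bench:** Nothing near the work looked moved in the last pictures, which did not show the whole bench. The gripper was well clear, with close to zero wrist force.
- **Tray position:** The two cameras disagreed by about 7 mm on the tray's centre, so I used their average. The bottles' margins on the tray are wider than that.

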